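# Close the draft shield of the laboratory balance and tare it

### The job

Get the balance ready for weighing: with the fingertips, gently push the roof panel and the side door of its clear draft shield fully shut, in either order, and after that press the wide tare key on the front panel all the way down and let it come up again. Do not press the small round power key, and leave the dish on the pan and the jar, weight and beaker around the balance where they stand.

Things in the scene. Friction and masses are not known exactly. Their poses are not given: they have to be found in the camera images.
- balance: White laboratory balance, fixed to the bench. Origin: centre of its underside on the bench; +x to its back (away from the robot), +y to its left, z up; turned up to 0.25 rad. All measures are in its frame, in mm. Base x -140 to 130, 200 wide, 55 high; its flat top from x = -140 to -30 is the front panel, with a black display between two keys.
- chamber (a point): Centre of the steel pan's upper face (diameter 100; x = 50, y = 0, z = 71) inside the balance's clear-walled draft shield with grey corner posts. The shield covers x -30 to 130, y -97 to 97, z 55 to 202 (upper face of the roof panel). Its right (-y), front and back walls are fixed. Axes as the balance's.
- roof (a joint): Roof panel of the shield: clear, grey frame, 160 x 196 x 6 mm. Slides along the balance's x. Value in m: 0 = shut (front edge over the front wall, at a stop), grows as it slides back (+x) to open, at most 0.10; starts 0.045 to 0.09. Friction about 1.5 N, no spring: it stays where it is left.
- roof_grip (a point): Middle of the top edge of the roof panel's finger ridge: grey upright plate 8 mm thick (x), 70 long (y), z 202 to 225, near the panel's front edge; the panel carries on 144 mm behind it. Moves with the panel; when shut at x = -18, y = 0, z = 225. Axes as the balance's.
- door (a joint): Side door of the shield, on the balance's left (+y): clear, grey frame, 160 long, 134 high, 6 mm thick, outer face at y = 104. Slides along the balance's x. Value in m: 0 = shut (front edge level with the front wall, at a stop), grows as it slides back (+x) to open, at most 0.10; starts 0.045 to 0.09. Friction about 1.5 N, no spring.
- door_grip (a point): Point on the top edge of the door's finger tab: grey upright plate near the door's front edge, standing out sideways from its outer face: 8 mm thick (x), y 104 to 143, z 130 to 190. The point is at y = 128, z = 190, mid-thickness; x = -18 when shut. Moves with the door. Axes as the balance's.
- tare (a joint): Travel of the tare key in m: 0 = up, 0.005 = fully down. Spring key: about 3 N takes it fully down, and it comes up by itself.
- tare_key (a point): Centre of the top of the tare key: the wide white rectangular key, 22 mm (x) by 40 mm (y), at the balance's right on the front panel (x = -98, y = -62, top at z = 64 when up, 8 to 9 mm above the panel). Presses straight down.
- power (a joint): Travel of the power key in m: 0 = up, 0.005 = fully down. Same spring; not to be pressed.
- power_key (a point): Centre of the top of the small round white power key, diameter 16 mm, at the balance's left on the front panel (x = -98, y = 66, z = 64). Leave alone.
- dish: Loose white ceramic sample dish, diameter 60, height 26 mm, standing on the pan inside the chamber. Origin: centre of its underside. Leave alone.
- jar: Loose glass sample jar with white cap, diameter 54, height 85 mm, on the bench to the right (-y) of the balance. Origin: centre of its underside. Leave alone.
- weight: Loose steel calibration weight with a head knob, diameter 38, height 65 mm, on the bench to the right (-y) of the front panel. Origin: centre of its underside. Leave alone.
- beaker: Loose white ceramic beaker, diameter 66, height 85 mm, on the bench to the left (+y) of the front panel. Origin: centre of its underside. Leave alone.

How it is judged:
By the outcome, as a careful person would: the job done as asked, in the order asked, and still so for the second after the job is handed in, with the robot touching nothing.
It also fails if it takes over 58 s, if anything falls off the work surface, if the arm or the gripper's body presses on something with over 40 N, if the wrist force passes 120 N, or if a joint passes its speed limit or range.

### The arm

A 6-joint arm with a two-finger parallel gripper is mounted at the origin on the work surface. World frame = base frame: x ahead of the robot, y to its left, z up, the work surface at z = 0. Lengths are in mm, angles in rad, forces in N, time in s.
With the tool pointing down it reaches from about 275 to 1000 mm from the base axis. Payload 8.4 kg.
Tool frame: the origin (TCP) lies at the very end of the fingers, on their centre line; the grasp point (between the pads) lies 19 mm behind it; z points along the fingers, y is the line along which they close (so a half turn about z gives the same grasp; the last joint's range is limited). The gripper opens to 85 mm and grips with 20 to 120 N. Pads are 22 mm wide; open, the fingers measure 114 mm over their backs; the gripper's body (76 mm by 85 mm) begins 54 mm behind the grasp point. The pads swing forward as they close: fully open they stand 13 mm farther back than shut.
Start: joints at [-1.323, 0.353, 1.633, -0, 1.155, -0.002], TCP at [154.505, -605.604, 231.281] pointing down, gripper open.
Joint ranges: [-2.63, 2.63], [-0.92, 2.1], [0.06, 2.66], [-1.3, 4.44], [0, 2.69], [-3.02, 3.02]. Speed limits (rad/s): [2.22, 2.22, 2.79, 3.14, 3.14, 3.14].

### API

Orientations are given as [roll, pitch, yaw] about the fixed x, y, z axes, in that order (R = Rz(yaw) Ry(pitch) Rx(roll)).
In Python, from rig import r, vision gives the robot as it stands. The module is installed in compiled form; this text tells all that it offers.
- The arm moves only by the tool play_rows, never from a script. Its argument "steps" is a list of rows, each an object with "delta_pos": the shift along the tool's x, y, z in cm, a list of three; "yaw": the turn about the tool's z in rad; "jaw": the opening in per cent of the stroke, from 0 (shut) to 100 (fully open). A call has exactly 8 rows; each row is the pose to reach, as a shift and turn from the pose commanded when the call began, along the tool's axes at that moment; what a row does not reach only later rows make up. A row lasts 1/10 s, in which the tool goes at most 50 mm and 8.59 degrees, less where a joint would pass 70% of its speed; a pose out of reach is approached as far as the arm can. A call with a gripper value outside its range is refused whole. The fingers move at their own pace and stop on an object; "grip_force" is the grip in N (left out, the last holds). Time passes only in rows, so rows that repeat a pose let the fingers close, or fill a call up. It gives the time, the measured TCP pose, the force, the opening and the grip force at its end, in the units of the state.
- r.sense(): the state, without advancing time (a new reading comes with each control period).
- vision.grab_frame(name): name is "scene" or "top"; returns (picture, depth): 480x640x3 uint8, red, green, blue; 480x640 float32, mm along the optical axis (not along the pixel's ray), 0 where there is no reading.
- vision.calibration(name): a dict with "mtx" (3x3 intrinsics, pixels), "extrinsics" (4x4, takes a point from camera to world coordinates). Camera axes: x right, y down, z forward; pixel columns grow to the right and rows downward; lengths in mm; the calibration is good to about 2 mm. A picture is of the moment at which its call begins. calibration takes no time and is no camera call.
- r.sign_off(): hands the job in; it is judged then, once.
Trained networks look in the newest picture that a camera, given by its name, has taken for a name from the list of things; names that differ only in an ending like _2 or _b are one class to them, and where a whole thing is asked for, a point or a joint stands for the part that bears it (a point fixed in the world has none). Each returns a list of dicts, best first, with "conf" (0 to 1); they miss things now and then, are a little off and sometimes report something else, mostly with a low value. They report only what shows in the picture. A call takes as long as a camera call.
- vision.cut_out(camera, thing): "region" (480x640 bool, what is visible of it) and "uv" ([column, row] in pixels, amid what is visible of it).
- vision.landmark_of(camera, thing): "uv" ([column, row] in pixels: a listed point, or the origin of a listed thing).
The state is a dict: "clock": time; "qpos": joint angles; "qvel": joint speeds; "joint_efforts": joint torques, N m; "eef_pos": TCP position; "tcp_rot": TCP orientation; "contact_force": force on the tool from outside, world axes, zero at the start; "wrist_torque": the same for the moment, N m; "opening": opening from 0.0 (shut) to 1.0 (fully open); "grasp_force": force on a finger pad.
Only numpy, scipy, OpenCV 4.12 (cv2) and the standard library are available. Lean on these libraries where they do the work, as an engineer would, in place of code of your own. Each camera call takes 0.05 s, during which the arm holds its last target. There are 200 camera calls.

## Working session

There is one attempt and no reset: what is moved stays moved. The work goes in short steps, Python scripts to look and compute and a tool call to move; the robot and the scene stay as the last step left them, time stands still between calls to the robot, and variables do not carry over. Pictures are saved under pics/ and viewed, at most 10 in all, crops included, and the job is handed in when it is done.

Besides the shell and the picture viewer there is one more tool, called after "Request:" as a command line: name --argument value ..., lists and objects as JSON in quotes. play_rows: Moves the arm, as the interface text tells. Its arguments: {"type":"object","properties":{"steps":{"type":"array"},"grip_force":{"type":"number"}},"required":["steps"]}

```bash
mkdir -p pics; cat > h.py <<'E'
from rig import r, vision
import numpy as np, cv2
def px2w(cam,uv,depth=None,z=None):
    c=vision.calibration(cam);K=np.array(c["mtx"]);T=np.array(c["extrinsics"])
    d=np.linalg.inv(K)@np.array([uv[0],uv[1],1.])
    if z is not None:
        w=T[:3,:3]@d; s=(z-T[2,3])/w[2]
    else: s=depth
    return T[:3,:3]@(d*s)+T[:3,3]
E
python3 - <<'E'
from h import *
s=r.sense();print({k:np.round(s[k],3) for k in("clock","eef_pos","tcp_rot","opening","contact_force")})
Z=dict(roof_grip=225,door_grip=190,tare_key=64,power_key=64,chamber=71,balance=0,dish=71,jar=0,weight=0,beaker=0)
for cam in("scene","top"):
    p,d=vision.grab_frame(cam);cv2.imwrite(f"pics/{cam}0.png",p[:,:,::-1])
    print(cam,np.round(np.array(vision.calibration(cam)["extrinsics"])[:3,3]))
    for t,z in Z.items():
        for o in vision.landmark_of(cam,t)[:2]:
            print(t,round(o["conf"],2),np.round(o["uv"]),np.round(px2w(cam,o["uv"],z=z)))
E
```

```text
{'clock': np.float64(0.0), 'eef_pos': array([ 154.395, -605.111,  230.538]), 'tcp_rot': array([-3.14, -0.  ,  0.25]), 'opening': np.float64(1.003), 'contact_force': array([-0.376, -1.138, -0.172])}
scene [577. 575. 777.]
roof_grip 0.89 [268. 168.] [ 625. -152.  225.]
door_grip 0.83 [264. 222.] [632. -30. 190.]
tare_key 0.47 [340. 202.] [ 461. -223.   64.]
power_key 0.56 [335. 244.] [485. -83.  64.]
chamber 0.62 [274. 219.] [ 621. -163.   71.]
chamber 0.5 [342. 310.] [488.  96.  71.]
balance 0.57 [294. 243.] [ 576. -151.    0.]
dish 0.57 [276. 217.] [ 615. -169.   71.]
dish 0.16 [325. 196.] [ 497. -236.   71.]
weight 0.54 [327. 197.] [ 484. -315.    0.]
beaker 0.84 [341. 310.] [481.  48.   0.]
beaker 0.74 [334. 198.] [ 465. -308.   -0.]
top [ 370.  -34. 1091.]
roof_grip 0.62 [398. 190.] [ 626. -158.  225.]
door_grip 0.6 [318. 195.] [625. -33. 190.]
power_key 0.68 [485. 216.] [ 627. -339.   64.]
power_key 0.45 [387. 214.] [ 628. -160.   64.]
chamber 0.85 [389. 214.] [ 626. -164.   71.]
balance 0.82 [380. 251.] [ 570. -155.    0.]
balance 0.6 [487. 220.] [ 637. -362.    0.]
dish 0.62 [389. 222.] [ 610. -164.   71.]
jar 0.84 [486. 218.] [ 639. -360.    0.]
jar 0.64 [400. 190.] [ 693. -195.    0.]
weight 0.59 [468. 295.] [ 490. -321.    0.]
beaker 0.88 [265. 294.] [482.  63.   0.]
```

View pics/scene0.png

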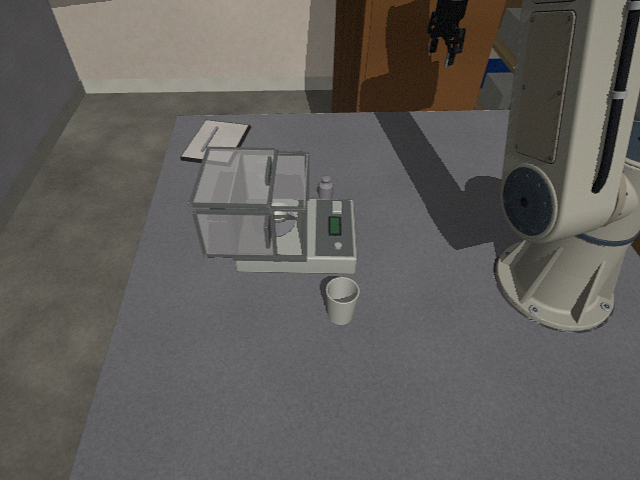

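View pics/top0.png

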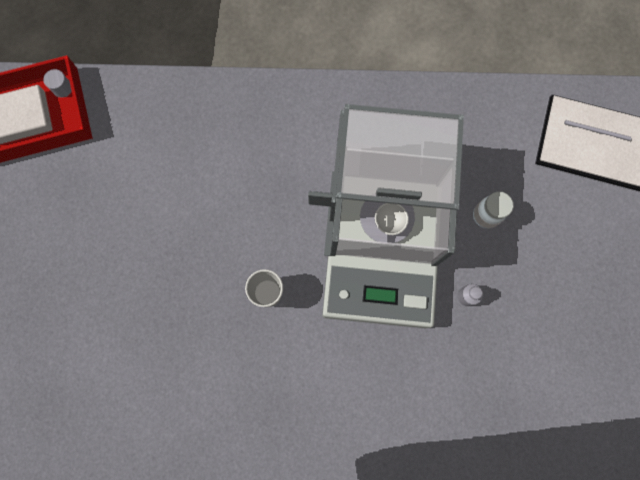

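The scene view shows the ridge near (268,168), the door tab near (268,222), tare near (337,206) and power near (338,245). The top view shows power at (343,294), tare at (415,301), the ridge at (399,193), and the door tab at about (320,198). Next I fit the balance frame.

```bash
cat >> h.py <<'E'
def toW(o,a,p):
    c,s=np.cos(a),np.sin(a);return np.array([o[0]+c*p[0]-s*p[1],o[1]+s*p[0]+c*p[1],p[2]])
def toB(o,a,w):
    c,s=np.cos(a),np.sin(a);d=np.array(w[:2])-o[:2];return np.array([c*d[0]+s*d[1],-s*d[0]+c*d[1],w[2]])
E
python3 - <<'E'
from h import *
from scipy.optimize import least_squares
obs=[("top",(343.5,294.5),(-98,66,64)),("top",(415,301),(-98,-62,64)),("scene",(337,206.5),(-98,-62,64)),("scene",(338,244.5),(-98,66,64)),("top",(323.5,317),(-140,100,55)),("top",(434,327),(-140,-100,55)),("scene",(357,260),(-140,100,55))]
W=[px2w(c,u,z=b[2]) for c,u,b in obs]
for o,w in zip(obs,W):print(o[0],o[2],np.round(w,1))
f=lambda x:np.concatenate([(toW(x[:2]*100,x[2],b)-w)[:2] for (c,u,b),w in zip(obs,W)])
s=least_squares(f,[5.7,-1.55,-.1],loss="soft_l1",f_scale=3);o=s.x[:2]*100;a=s.x[2]
print(o,a,np.round(s.fun if 0 else f(s.x),1))
for c,u,z in[("top",(399,193),225),("scene",(268,168),225),("top",(320,198),190),("top",(318,195),190),("scene",(264,222),190),("top",(389,214),71),("top",(265,294),0),("top",(468,295),0),("top",(264,288),85),("scene",(342,290),85),("top",(472,290),65)]:
    w=px2w(c,u,z=z);print(c,u,np.round(w),np.round(toB(o,a,w)))
for b in[(-98,-62,64),(-18,0,225),(-18,128,190)]:print(b,np.round(toW(o,a,b)))
for cam,B in(("top",(300,90,520,350)),("scene",(180,130,370,340))):
    p=cv2.imread(f"pics/{cam}0.png");q=p[B[1]:B[3],B[0]:B[2]];cv2.imwrite(f"pics/{cam}c.png",cv2.resize(q,None,fx=2.8,fy=2.8,interpolation=cv2.INTER_CUBIC)[:600,:800])
E
```

```text
top (-98, 66, 64) [478.  -83.1  64. ]
top (-98, -62, 64) [ 469.6 -210.2   64. ]
scene (-98, -62, 64) [ 469.9 -205.9   64. ]
scene (-98, 66, 64) [479.3 -81.5  64. ]
top (-140, 100, 55) [438.  -48.5  55. ]
top (-140, -100, 55) [ 425.1 -245.    55. ]
scene (-140, 100, 55) [441.2 -42.1  55. ]
[ 571.89275529 -154.61647618] -0.07094566105935034 [ 0.8  1.3  0.2  0.7 -0.1 -3.6 -0.5 -0.3  1.3  3.6  0.   0.5 -1.9 -2.9]
top (399, 193) [ 621. -159.  225.] [ 49.  -1. 225.]
scene (268, 168) [ 624. -152.  225.] [ 52.   6. 225.]
top (320, 198) [620. -37. 190.] [ 39. 121. 190.]
top (318, 195) [625. -34. 190.] [ 44. 124. 190.]
scene (264, 222) [632. -31. 190.] [ 51. 128. 190.]
top (389, 214) [ 626. -163.   71.] [54. -5. 71.]
top (265, 294) [482.  62.   0.] [-105.  210.    0.]
top (468, 295) [ 490. -321.    0.] [ -70. -172.    0.]
top (264, 288) [484.  57.  85.] [-103.  205.   85.]
scene (342, 290) [486.  59.  85.] [-101.  207.   85.]
top (472, 290) [ 491. -312.   65.] [ -69. -162.   65.]
(-98, -62, 64) [ 470. -210.   64.]
(-18, 0, 225) [ 554. -153.  225.]
(-18, 128, 190) [563. -26. 190.]
```

View pics/topc.png

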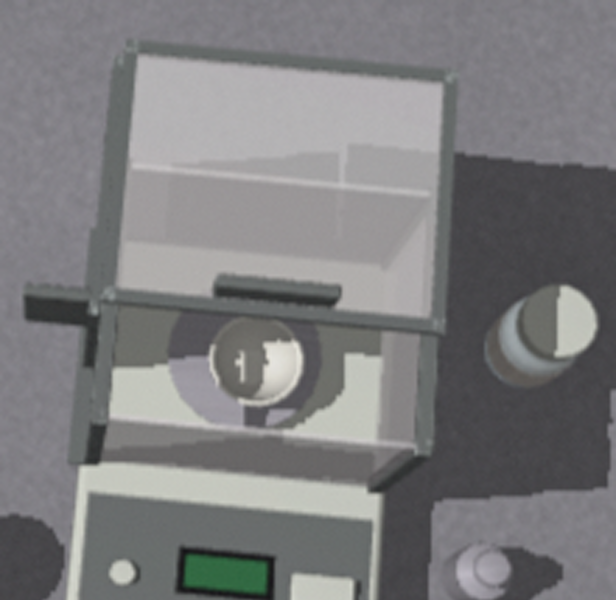

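View pics/scenec.png

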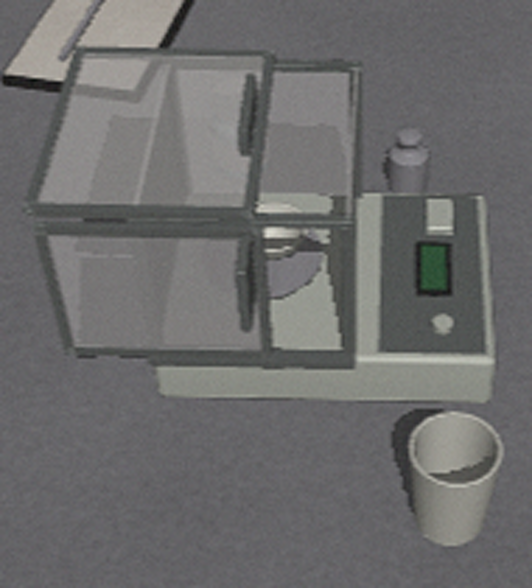

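Balance frame: origin (572,-155), yaw -0.071. The roof is open about 68 mm and the door about 63 mm. I move first to a point above and behind the ridge with the jaws shut, aligning the tool with the balance.

Request:
play_rows --steps '[{"delta_pos": [0,0,-3],"yaw": 0.06,"jaw": 0},{"delta_pos": [3,-1.5,-7],"yaw": 0.14,"jaw": 0},{"delta_pos": [7,-3.5,-7],"yaw": 0.22,"jaw": 0},{"delta_pos": [11,-5.5,-7],"yaw": 0.321,"jaw": 0},{"delta_pos": [15,-7.5,-7],"yaw": 0.321,"jaw": 0},{"delta_pos": [19,-9.5,-7],"yaw": 0.321,"jaw": 0},{"delta_pos": [23,-11.5,-7],"yaw": 0.321,"jaw": 0},{"delta_pos": [26,-13,-7],"yaw": 0.321,"jaw": 0}]'

```text
clock: 1.9
eef_pos: [375.9, -413.5, 301.5]
tcp_rot: [-3.142, -0.001, -0.07]
contact_force: [0.7, -0.2, 0.2]
opening: 0.002
grasp_force: 0.0
```

```bash
cat >> h.py <<'E'
O=np.array([571.9,-154.6]);A=-0.071
def show(*targets):
    s=r.sense();p=s["eef_pos"];y=s["tcp_rot"][2]
    print("t",round(float(s["clock"]),2),"W",np.round(p,1),"rot",np.round(s["tcp_rot"],3),"B",np.round(toB(O,A,p),1),"F",np.round(s["contact_force"],1),"op",round(float(s["opening"]),2))
    for b in targets:
        d=toW(O,A,b)-p;c,q=np.cos(y),np.sin(y)
        print(b,"tool cm",np.round([(c*d[0]+q*d[1])/10,-(-q*d[0]+c*d[1])/10,-d[2]/10],2),"yaw",round(y-A,3))
E
python3 -c "
from h import *
show((95,0,300))"
```

```text
t 1.9 W [ 375.9 -413.5  301.5] rot [-3.142e+00 -1.000e-03 -7.000e-02] B [-177.1 -272.2  301.5] F [ 0.7 -0.2  0.2] op 0.0
(95, 0, 300) tool cm [ 27.23 -27.2    0.15] yaw 0.001
```

Request:
play_rows --steps '[{"delta_pos": [3,-3,0],"yaw": 0,"jaw": 0},{"delta_pos": [6.5,-6.5,0],"yaw": 0,"jaw": 0},{"delta_pos": [10,-10,0],"yaw": 0,"jaw": 0},{"delta_pos": [13.5,-13.5,0],"yaw": 0,"jaw": 0},{"delta_pos": [17,-17,0],"yaw": 0,"jaw": 0},{"delta_pos": [20.5,-20.5,0],"yaw": 0,"jaw": 0},{"delta_pos": [24,-24,0],"yaw": 0,"jaw": 0},{"delta_pos": [27.2,-27.2,0],"yaw": 0,"jaw": 0}]'

```text
clock: 2.7
eef_pos: [666.5, -161.5, 301.3]
tcp_rot: [-3.142, -0.0, -0.071]
contact_force: [0.6, -0.9, 0.3]
opening: -0.0
grasp_force: 0.0
```

```bash
python3 -c "
from h import *
p,d=vision.grab_frame('scene');q=p[50:290,160:460,::-1];cv2.imwrite('pics/s1.png',cv2.resize(q,None,fx=2.5,fy=2.5))
show((85,0,210),(-3,0,210))"
```

```text
t 2.75 W [ 670.8 -156.9  300.9] rot [-3.139e+00 -3.000e-03 -6.800e-02] B [ 98.8   4.7 300.9] F [ 0.4  2.9 -0.2] op -0.0
(85, 0, 210) tool cm [-1.38  0.47  9.09] yaw 0.003
(-3, 0, 210) tool cm [-10.18   0.45   9.09] yaw 0.003
```

View pics/s1.png

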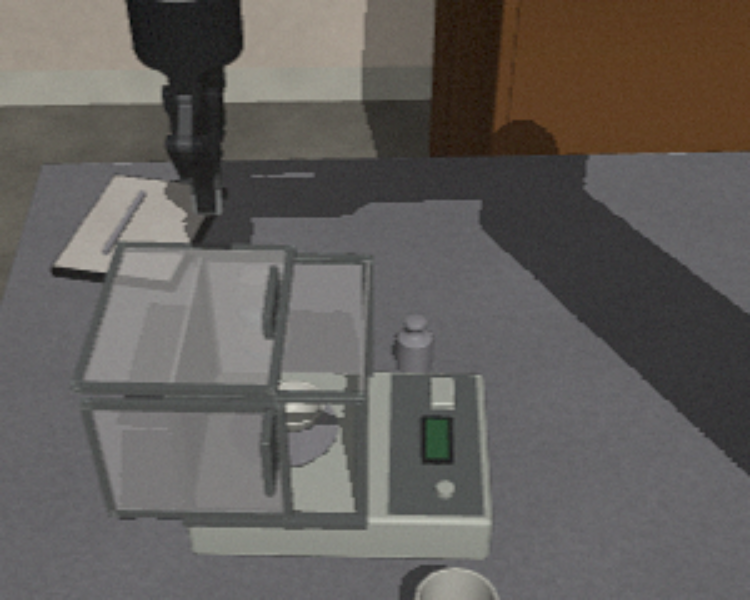

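The fingertips hang at crop (207,212), behind the ridge at (272,300) and clear of everything. I'll descend behind the ridge.

Request:
play_rows --steps '[{"delta_pos": [-0.4,0,1],"yaw": 0,"jaw": 0},{"delta_pos": [-0.8,0,3],"yaw": 0,"jaw": 0},{"delta_pos": [-1,0,5],"yaw": 0,"jaw": 0},{"delta_pos": [-1,0,6.5],"yaw": 0,"jaw": 0},{"delta_pos": [-1,0,7.8],"yaw": 0,"jaw": 0},{"delta_pos": [-1,0,8.6],"yaw": 0,"jaw": 0},{"delta_pos": [-1,0,9],"yaw": 0,"jaw": 0},{"delta_pos": [-1,0,9],"yaw": 0,"jaw": 0}]'

```text
clock: 3.55
eef_pos: [655.0, -162.8, 211.1]
tcp_rot: [-3.142, 0.0, -0.071]
contact_force: [0.2, 0.6, 0.3]
opening: -0.001
grasp_force: 0.0
```

```bash
python3 -c "
from h import *
show((-3,0,211))"
```

```text
t 3.55 W [ 655.  -162.8  211.1] rot [-3.142  0.    -0.071] B [ 83.4  -2.3 211.1] F [0.2 0.6 0.3] op -0.0
(-3, 0, 211) tool cm [-8.64 -0.23  0.01] yaw -0.0
```

Request:
play_rows --steps '[{"delta_pos": [-0.6,0,0],"yaw": 0,"jaw": 0},{"delta_pos": [-1.2,-0.1,0],"yaw": 0,"jaw": 0},{"delta_pos": [-1.8,-0.2,0],"yaw": 0,"jaw": 0},{"delta_pos": [-2.6,-0.2,0],"yaw": 0,"jaw": 0},{"delta_pos": [-3.4,-0.2,0],"yaw": 0,"jaw": 0},{"delta_pos": [-4.2,-0.2,0],"yaw": 0,"jaw": 0},{"delta_pos": [-5,-0.2,0],"yaw": 0,"jaw": 0},{"delta_pos": [-5.6,-0.2,0],"yaw": 0,"jaw": 0}]'

```text
clock: 4.35
eef_pos: [598.5, -156.6, 211.4]
tcp_rot: [-3.142, -0.0, -0.071]
contact_force: [2.3, 0.7, 0.3]
opening: 0.001
grasp_force: 0.9
```

Request:
play_rows --steps '[{"delta_pos": [-0.4,0,0],"yaw": 0,"jaw": 0},{"delta_pos": [-0.8,0,0],"yaw": 0,"jaw": 0},{"delta_pos": [-1.2,0,0],"yaw": 0,"jaw": 0},{"delta_pos": [-1.5,0,0],"yaw": 0,"jaw": 0},{"delta_pos": [-1.8,0,0],"yaw": 0,"jaw": 0},{"delta_pos": [-2,0,0],"yaw": 0,"jaw": 0},{"delta_pos": [-2.2,0,0],"yaw": 0,"jaw": 0},{"delta_pos": [-2.2,0,0],"yaw": 0,"jaw": 0}]'

```text
clock: 5.15
eef_pos: [576.9, -155.1, 211.2]
tcp_rot: [3.142, 0.001, -0.071]
contact_force: [-0.1, -0.0, 0.1]
opening: -0.0
grasp_force: 0.1
```

```bash
python3 -c "
from h import *
show((-3,0,211))"
```

```text
t 5.15 W [ 576.9 -155.1  211.2] rot [ 3.142e+00  1.000e-03 -7.100e-02] B [ 5.000e+00 -2.000e-01  2.112e+02] F [-0.1 -0.   0.1] op -0.0
(-3, 0, 211) tool cm [-0.8  -0.02  0.02] yaw -0.0
```

Request:
play_rows --steps '[{"delta_pos": [-0.15,0,0],"yaw": 0,"jaw": 0},{"delta_pos": [-0.3,0,0],"yaw": 0,"jaw": 0},{"delta_pos": [-0.45,0,0],"yaw": 0,"jaw": 0},{"delta_pos": [-0.55,0,0],"yaw": 0,"jaw": 0},{"delta_pos": [-0.65,0,0],"yaw": 0,"jaw": 0},{"delta_pos": [-0.75,0,0],"yaw": 0,"jaw": 0},{"delta_pos": [-0.8,0,0],"yaw": 0,"jaw": 0},{"delta_pos": [-0.8,0,0],"yaw": 0,"jaw": 0}]'

```text
clock: 5.95
eef_pos: [569.9, -154.7, 211.3]
tcp_rot: [3.142, -0.001, -0.071]
contact_force: [5.6, -1.1, -3.9]
opening: 0.001
grasp_force: 2.6
```

Request:
play_rows --steps '[{"delta_pos": [-0.05,0,0],"yaw": 0,"jaw": 0},{"delta_pos": [-0.1,0,0],"yaw": 0,"jaw": 0},{"delta_pos": [-0.15,0,0],"yaw": 0,"jaw": 0},{"delta_pos": [-0.2,0,0],"yaw": 0,"jaw": 0},{"delta_pos": [-0.25,0,0],"yaw": 0,"jaw": 0},{"delta_pos": [-0.3,0,0],"yaw": 0,"jaw": 0},{"delta_pos": [-0.3,0,0],"yaw": 0,"jaw": 0},{"delta_pos": [-0.3,0,0],"yaw": 0,"jaw": 0}]'

```text
clock: 6.75
eef_pos: [569.8, -154.7, 211.6]
tcp_rot: [3.141, -0.007, -0.071]
contact_force: [17.2, -1.3, -11.5]
opening: -0.001
grasp_force: 8.2
```

```bash
python3 -c "
from h import *
show((-3,0,211))"
```

```text
t 6.75 W [ 569.8 -154.7  211.6] rot [ 3.141 -0.007 -0.071] B [-2.100e+00 -2.000e-01  2.116e+02] F [ 17.2  -1.3 -11.5] op -0.0
(-3, 0, 211) tool cm [-0.09 -0.02  0.06] yaw -0.0
```

The roof is at its stop (17 N, at the expected position). I'll retreat and go above the spot behind the door tab.

Request:
play_rows --steps '[{"delta_pos": [0.7,0,0],"yaw": 0,"jaw": 0},{"delta_pos": [1.5,0,-1],"yaw": 0,"jaw": 0},{"delta_pos": [2.5,0,-4],"yaw": 0,"jaw": 0},{"delta_pos": [4.5,-3,-6],"yaw": 0,"jaw": 0},{"delta_pos": [6.5,-6.5,-6],"yaw": 0,"jaw": 0},{"delta_pos": [8.5,-10,-6],"yaw": 0,"jaw": 0},{"delta_pos": [9.2,-12.5,-6],"yaw": 0,"jaw": 0},{"delta_pos": [9.2,-13.1,-6],"yaw": 0,"jaw": 0}]'

```text
clock: 7.55
eef_pos: [668.3, -27.7, 271.7]
tcp_rot: [-3.141, 0.0, -0.069]
contact_force: [-0.2, 0.1, -0.1]
opening: -0.003
grasp_force: 0.0
```

```bash
python3 - <<'E'
from h import *
p,d=vision.grab_frame('scene');q=p[50:290,160:460,::-1];cv2.imwrite('pics/s2.png',cv2.resize(q,None,fx=2.5,fy=2.5))
for n in("roof_grip","door_grip"):
    for o in vision.landmark_of("scene",n)[:2]:
        print(n,round(o["conf"],2),o["uv"],np.round(toB(O,A,px2w("scene",o["uv"],z=225 if n[0]=="r" else 190))))
show((85,130,155))
E
```

```text
roof_grip 0.87 [303.0, 167.3] [-20.   2. 225.]
door_grip 0.55 [262.2, 220.1] [ 55. 123. 190.]
t 7.7 W [667.  -30.5 271.5] rot [ 3.141e+00  1.000e-03 -7.000e-02] B [ 86.1 130.5 271.5] F [-0.9 -0.1 -0.3] op 0.0
(85, 130, 155) tool cm [-0.11  0.05 11.65] yaw 0.001
```

View pics/s2.png

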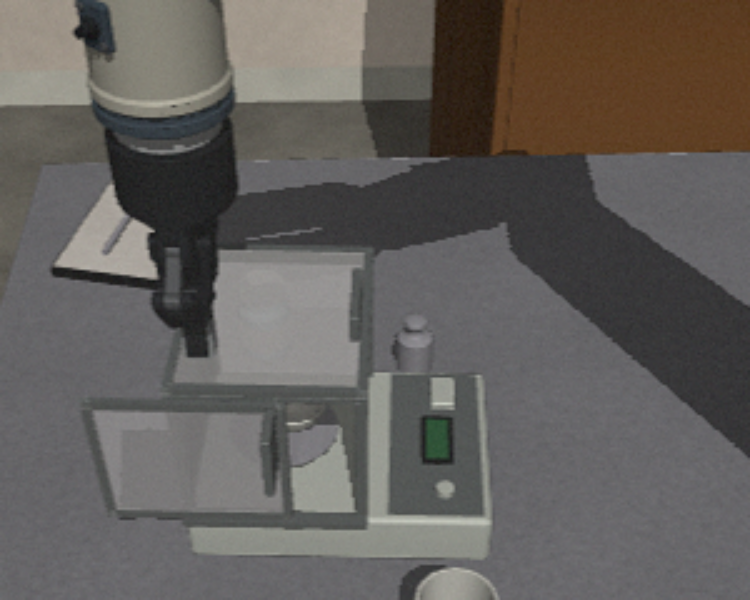

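The roof is shut: its front edge is flush with the front wall at crop (370,250). The door is still open with its tab at (270,450), and the fingertips are behind it. I'll descend.

Request:
play_rows --steps '[{"delta_pos": [0.3,-0.3,1],"yaw": 0,"jaw": 0},{"delta_pos": [0.3,-0.3,3],"yaw": 0,"jaw": 0},{"delta_pos": [0.3,-0.3,5],"yaw": 0,"jaw": 0},{"delta_pos": [0.3,-0.3,7],"yaw": 0,"jaw": 0},{"delta_pos": [0.3,-0.3,8.5],"yaw": 0,"jaw": 0},{"delta_pos": [0.3,-0.3,10],"yaw": 0,"jaw": 0},{"delta_pos": [0.3,-0.3,11],"yaw": 0,"jaw": 0},{"delta_pos": [0.3,-0.3,11],"yaw": 0,"jaw": 0}]'

```text
clock: 8.5
eef_pos: [669.8, -27.7, 159.7]
tcp_rot: [3.142, 0.002, -0.072]
contact_force: [-0.2, -0.1, 0.2]
opening: -0.003
grasp_force: 0.0
```

```bash
python3 -c "
from h import *
show((-3,133,161))"
```

```text
t 8.5 W [669.8 -27.7 159.7] rot [ 3.142e+00  2.000e-03 -7.200e-02] B [ 88.6 133.5 159.7] F [-0.2 -0.1  0.2] op -0.0
(-3, 133, 161) tool cm [-9.16  0.06 -0.13] yaw -0.001
```

Request:
play_rows --steps '[{"delta_pos": [-0.6,0,0],"yaw": 0,"jaw": 0},{"delta_pos": [-1.2,0,0],"yaw": 0,"jaw": 0},{"delta_pos": [-1.8,0,0],"yaw": 0,"jaw": 0},{"delta_pos": [-2.4,0,0],"yaw": 0,"jaw": 0},{"delta_pos": [-3,0,0],"yaw": 0,"jaw": 0},{"delta_pos": [-3.6,0,0],"yaw": 0,"jaw": 0},{"delta_pos": [-4.2,0,0],"yaw": 0,"jaw": 0},{"delta_pos": [-4.8,0,0],"yaw": 0,"jaw": 0}]'

```text
clock: 9.3
eef_pos: [622.6, -24.0, 161.5]
tcp_rot: [-3.142, -0.001, -0.071]
contact_force: [2.0, 0.7, 0.6]
opening: -0.003
grasp_force: 0.9
```

Request:
play_rows --steps '[{"delta_pos": [-0.6,0,0],"yaw": 0,"jaw": 0},{"delta_pos": [-1.2,0,0],"yaw": 0,"jaw": 0},{"delta_pos": [-1.7,0,0],"yaw": 0,"jaw": 0},{"delta_pos": [-2.2,0,0],"yaw": 0,"jaw": 0},{"delta_pos": [-2.6,0,0],"yaw": 0,"jaw": 0},{"delta_pos": [-3,0,0],"yaw": 0,"jaw": 0},{"delta_pos": [-3.3,0,0],"yaw": 0,"jaw": 0},{"delta_pos": [-3.5,0,0],"yaw": 0,"jaw": 0}]'

```text
clock: 10.1
eef_pos: [587.5, -21.5, 161.2]
tcp_rot: [-3.142, 0.0, -0.071]
contact_force: [2.0, 0.5, 1.7]
opening: 0.001
grasp_force: 0.8
```

Request:
play_rows --steps '[{"delta_pos": [-0.15,0,0],"yaw": 0,"jaw": 0},{"delta_pos": [-0.3,0,0],"yaw": 0,"jaw": 0},{"delta_pos": [-0.45,0,0],"yaw": 0,"jaw": 0},{"delta_pos": [-0.6,0,0],"yaw": 0,"jaw": 0},{"delta_pos": [-0.7,0,0],"yaw": 0,"jaw": 0},{"delta_pos": [-0.8,0,0],"yaw": 0,"jaw": 0},{"delta_pos": [-0.9,0,0],"yaw": 0,"jaw": 0},{"delta_pos": [-0.9,0,0],"yaw": 0,"jaw": 0}]'

```text
clock: 10.9
eef_pos: [580.1, -21.0, 161.3]
tcp_rot: [-3.142, -0.003, -0.071]
contact_force: [5.7, 1.6, -4.1]
opening: -0.001
grasp_force: 3.5
```

```bash
python3 -c "
from h import *
show((-3,133,161))"
```

```text
t 10.9 W [580.1 -21.  161.3] rot [-3.142e+00 -3.000e-03 -7.100e-02] B [ -1.3 133.8 161.3] F [ 5.7  1.6 -4.1] op -0.0
(-3, 133, 161) tool cm [-0.17  0.08  0.03] yaw -0.0
```

Request:
play_rows --steps '[{"delta_pos": [-0.08,0,0],"yaw": 0,"jaw": 0},{"delta_pos": [-0.16,0,0],"yaw": 0,"jaw": 0},{"delta_pos": [-0.24,0,0],"yaw": 0,"jaw": 0},{"delta_pos": [-0.3,0,0],"yaw": 0,"jaw": 0},{"delta_pos": [-0.3,0,0],"yaw": 0,"jaw": 0},{"delta_pos": [-0.3,0,0],"yaw": 0,"jaw": 0},{"delta_pos": [-0.3,0,0],"yaw": 0,"jaw": 0},{"delta_pos": [-0.3,0,0],"yaw": 0,"jaw": 0}]'

```text
clock: 11.7
eef_pos: [580.1, -21.1, 161.7]
tcp_rot: [3.142, -0.009, -0.071]
contact_force: [17.8, -0.2, -11.2]
opening: 0.001
grasp_force: 8.8
```

Request:
play_rows --steps '[{"delta_pos": [0.5,0,0],"yaw": 0,"jaw": 0},{"delta_pos": [1.5,0,0],"yaw": 0,"jaw": 0},{"delta_pos": [1.7,0,-2],"yaw": 0,"jaw": 0},{"delta_pos": [1.7,0,-5.5],"yaw": 0,"jaw": 0},{"delta_pos": [1.7,0,-9],"yaw": 0,"jaw": 0},{"delta_pos": [0,2.5,-11],"yaw": 0,"jaw": 0},{"delta_pos": [-3,5,-11],"yaw": 0,"jaw": 0},{"delta_pos": [-6,7.5,-11],"yaw": 0,"jaw": 0}]'

```text
clock: 12.5
eef_pos: [510.1, -91.9, 271.9]
tcp_rot: [3.141, -0.0, -0.07]
contact_force: [-0.0, -1.1, 0.4]
opening: 0.002
grasp_force: 0.0
```

```bash
python3 -c "
from h import *
show((-98,-62,200),(-98,-62,80))"
```

```text
t 12.5 W [510.1 -91.9 271.9] rot [ 3.141 -0.    -0.07 ] B [-66.1  58.1 271.9] F [-0.  -1.1  0.4] op 0.0
(-98, -62, 200) tool cm [-3.2  12.01  7.19] yaw 0.001
(-98, -62, 80) tool cm [-3.2  12.01 19.19] yaw 0.001
```

Request:
play_rows --steps '[{"delta_pos": [-1.5,3,0],"yaw": 0,"jaw": 0},{"delta_pos": [-3.2,7,0],"yaw": 0,"jaw": 0},{"delta_pos": [-3.3,11,1],"yaw": 0,"jaw": 0},{"delta_pos": [-3.3,12,5],"yaw": 0,"jaw": 0},{"delta_pos": [-3.3,12,9],"yaw": 0,"jaw": 0},{"delta_pos": [-3.3,12,13],"yaw": 0,"jaw": 0},{"delta_pos": [-3.3,12,16.5],"yaw": 0,"jaw": 0},{"delta_pos": [-3.3,12,18],"yaw": 0,"jaw": 0}]'

```text
clock: 13.3
eef_pos: [467.2, -207.9, 88.1]
tcp_rot: [-3.14, 0.005, -0.071]
contact_force: [-0.4, 0.1, 0.6]
opening: 0.004
grasp_force: 0.0
```

```bash
python3 - <<'E'
from h import *
p,d=vision.grab_frame('scene');q=p[70:310,180:480,::-1];cv2.imwrite('pics/s3.png',cv2.resize(q,None,fx=2.5,fy=2.5))
for n in("roof_grip","door_grip","tare_key"):
    for o in vision.landmark_of("scene",n)[:2]:
        print(n,round(o["conf"],2),o["uv"],np.round(toB(O,A,px2w("scene",o["uv"],z=dict(r=225,d=190,t=64)[n[0]]))))
show((-98,-62,64))
E
```

```text
roof_grip 0.84 [301.2, 168.7] [-16.   7. 225.]
door_grip 0.7 [298.7, 221.6] [-15. 125. 190.]
door_grip 0.19 [335.0, 200.5] [-85.  63. 190.]
tare_key 0.6 [337.3, 203.2] [-99. -70.  64.]
t 13.5 W [ 469.4 -208.7   91.5] rot [-3.141e+00  1.000e-03 -7.100e-02] B [-98.4 -61.3  91.5] F [-0.7  0.3 -0.1] op -0.0
(-98, -62, 64) tool cm [0.04 0.07 2.75] yaw -0.0
```

View pics/s3.png

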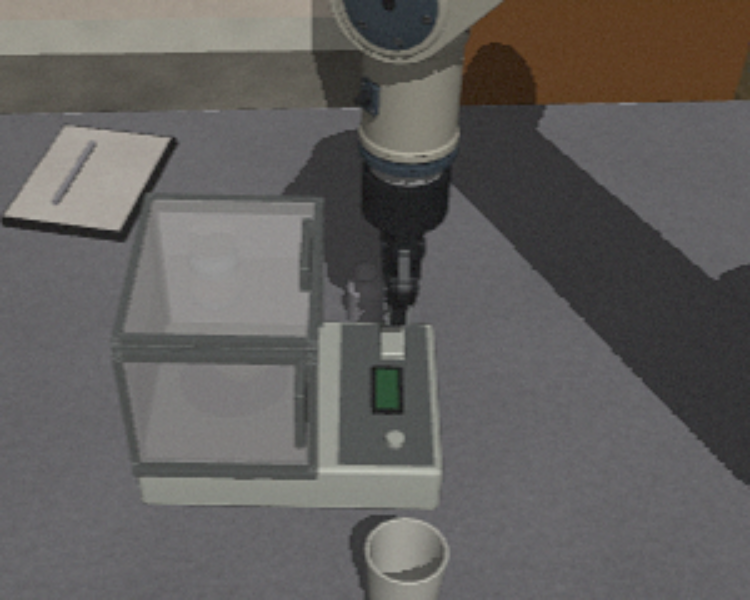

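Roof and door both show shut, and the tip is over the tare key at about (397,335). I'll press.

Request:
play_rows --steps '[{"delta_pos": [0,0,0.7],"yaw": 0,"jaw": 0},{"delta_pos": [0,0,1.4],"yaw": 0,"jaw": 0},{"delta_pos": [0,0,2],"yaw": 0,"jaw": 0},{"delta_pos": [0,0,2.5],"yaw": 0,"jaw": 0},{"delta_pos": [0,0,2.8],"yaw": 0,"jaw": 0},{"delta_pos": [0,0,3],"yaw": 0,"jaw": 0},{"delta_pos": [0,0,3.15],"yaw": 0,"jaw": 0},{"delta_pos": [0,0,3.2],"yaw": 0,"jaw": 0}]'

```text
clock: 14.3
eef_pos: [469.1, -208.5, 59.2]
tcp_rot: [-3.141, 0.0, -0.071]
contact_force: [-1.4, 1.6, 2.2]
opening: 0.0
grasp_force: 1.4
```

Request:
play_rows --steps '[{"delta_pos": [0,0,0.05],"yaw": 0,"jaw": 0},{"delta_pos": [0,0,0.1],"yaw": 0,"jaw": 0},{"delta_pos": [0,0,0.15],"yaw": 0,"jaw": 0},{"delta_pos": [0,0,0.2],"yaw": 0,"jaw": 0},{"delta_pos": [0,0,0.2],"yaw": 0,"jaw": 0},{"delta_pos": [0,0,0.2],"yaw": 0,"jaw": 0},{"delta_pos": [0,0,0.2],"yaw": 0,"jaw": 0},{"delta_pos": [0,0,0.2],"yaw": 0,"jaw": 0}]'

```text
clock: 15.1
eef_pos: [469.1, -208.5, 58.8]
tcp_rot: [-3.142, 0.0, -0.071]
contact_force: [-6.7, 4.0, 23.2]
opening: -0.001
grasp_force: 12.1
```

The key is bottomed: z 58.8 at 23 N. I'll release and rise clear.

Request:
play_rows --steps '[{"delta_pos": [0,0,-0.3],"yaw": 0,"jaw": 0},{"delta_pos": [0,0,-1],"yaw": 0,"jaw": 0},{"delta_pos": [0,0,-3],"yaw": 0,"jaw": 0},{"delta_pos": [0,0,-6],"yaw": 0,"jaw": 0},{"delta_pos": [0,0,-10],"yaw": 0,"jaw": 0},{"delta_pos": [0,0,-14],"yaw": 0,"jaw": 0},{"delta_pos": [-2,0,-16],"yaw": 0,"jaw": 0},{"delta_pos": [-3,0,-16],"yaw": 0,"jaw": 0}]'

```text
clock: 15.9
eef_pos: [440.1, -207.1, 220.4]
tcp_rot: [3.14, -0.005, -0.071]
contact_force: [-0.3, 0.9, -0.5]
opening: 0.001
grasp_force: 0.0
```

```bash
python3 - <<'E'
from h import *
p,d=vision.grab_frame('scene');q=p[70:310,180:480,::-1];cv2.imwrite('pics/s4.png',cv2.resize(q,None,fx=2.5,fy=2.5))
show()
E
```

```text
t 15.95 W [ 438.  -206.5  218.4] rot [ 3.141e+00 -1.000e-03 -7.100e-02] B [-129.9  -61.2  218.4] F [-2.  -0.   0.5] op 0.0
```

View pics/s4.png

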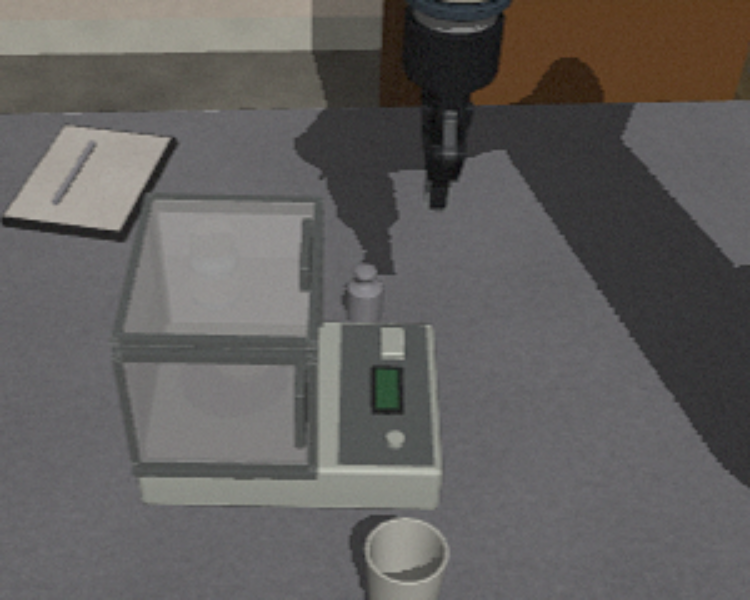

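Both panels are shut, the tare key at (392,343) is up, the weight at (365,295) and beaker at (405,555) are in place, and the arm is clear.

```bash
python3 -c "
from rig import r
print(r.sign_off())"
```

```text
the job is handed in; nothing more can be done
None
```

The roof panel and side door were pushed shut to their stops, then the tare key was pressed fully down and released; the power key and the loose items were not touched, and the job was handed in at about 16 s.

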